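# Dispense one blue paint cake and push it onto its ring

### The job

Press the blue dispenser's plunger fully down once and let it come back up, so that a single blue paint cake is pushed out. Then, with the fingertips and without picking it up or tipping it, push that cake across the table until it lies wholly inside the black ring on the white card. Leave the red dispenser, the other cakes and everything else on the table alone.

Things in the scene. Friction and masses are not known exactly. Their poses are not given: they have to be found in the camera images.
- blue_dispenser: blue paint dispenser, screwed to the table, left or right, turned up to 0.25 rad. Origin on the table at the axis of its clear magazine: 46 mm square inside, 56 mm outside, 48 mm tall, three blue cakes stacked. Cakes leave along its -x. Behind (x +27 to +114 mm) a white housing, 64 mm wide, 38 mm tall, with blue band and, at x +66 mm, the blue plunger; feet to y +-47 mm, 6 mm tall. Use this one.
- blue_plunger (a joint): travel of the blue plunger, m: 0 up, 0.028 fully down at its stop; a spring brings it back. About 5 N starts it, fully down it takes 10 to 15 N at 40 mm/s. It drives a pusher 3 mm out per mm down.
- blue_gate (a point): middle of the foot of the blue magazine's front face, on the table, 27 mm along the dispenser's -x from its origin; the gate is 18 mm high. A full press pushes the lowest cake out here, its centre ending 50 to 58 mm in front of this point along -x; the pusher (12 mm tall) then stands 34 mm out until the plunger is let go, and the next cake drops down once it is back.
- blue_plunger_top (a point): centre of the flat top of the blue plunger cap (36 mm across, 8 mm thick), 76 mm above the table at rest and 48 mm when fully down; it is pressed straight down
- blue_cake0: the lowest blue cake, the one to be dispensed: a solid disc of hard blue paint, 44 mm across, 14 mm thick, about 35 g, lying flat on the table. Origin at the centre of its underside, z up
- blue_cake1: the second blue cake of the stack, same size; origin at the centre of its underside (14 mm above the table at the start); must stay in the magazine
- blue_cake2: the third, top blue cake, same size; origin at the centre of its underside (28 mm above the table at the start); must stay in the magazine
- ring_card: flat white paper card, 100 mm square, fixed to the table and about 1 mm thick, with a black ring printed on it, 74 mm inside and 82 mm outside diameter. Origin at the ring's centre, on the table surface. Things slide over it as over the table
- red_dispenser: red paint dispenser, screwed to the table, left or right, turned up to 0.25 rad. Origin on the table at the axis of its clear magazine: 46 mm square inside, 56 mm outside, 48 mm tall, three red cakes stacked. Cakes leave along its -x. Behind (x +27 to +114 mm) a white housing, 64 mm wide, 38 mm tall, with red band and, at x +66 mm, the red plunger; feet to y +-47 mm, 6 mm tall.
- red_plunger (a joint): travel of the red plunger, m: 0 up, 0.028 fully down at its stop; a spring brings it back. Leave alone.
- red_cake0: red cake in the red magazine, like the blue ones, its underside 0 mm above the table; leave alone
- red_cake1: red cake in the red magazine, like the blue ones, its underside 14 mm above the table; leave alone
- red_cake2: red cake in the red magazine, like the blue ones, its underside 28 mm above the table; leave alone
- heart_stamp: loose heart-shaped wooden stamp with a blue face, about 80 x 85 mm, 28 mm tall, between the dispensers; origin at the middle of its underside
- round_stamp: loose turned wooden stamp, 40 mm across, 47 mm tall; origin at the centre of its underside
- glass_dish: loose glass dish, 100 mm across, 22 mm tall; origin at the centre of its underside
- paint_jar: loose yellow paint jar with white lid, 60 mm across, 75 mm tall; origin at the centre of its underside
- brayer: loose ink roller with a black roll 90 mm long and a dark handle, about 160 mm long, 35 mm tall; origin under the middle of the roll
- brush: loose paint brush, 190 mm long, lying across the front of the table close to the robot; origin under its middle
- stamp_disc: loose dark wooden disc, 46 mm across, 22 mm tall; origin at the centre of its underside
Not all that is in view belongs to the job. What is shaped like the blue_dispenser but green is not meant. Leave any yellow look-alike of the red_dispenser alone.

How it is judged (in metres and radians):
On the way, in this order (a step that is already met when the one before it is completed fails the run):
1. the blue plunger is pressed fully down (value of joint blue_plunger above 0.0245 m), for 0.05 s.
2. the blue plunger is let back up, and one cake lies out in front of the gate (value of joint blue_plunger below 0.004 m and x of blue_cake0 in the frame of blue_dispenser below -0.068 m), for 0.1 s.
3. the cake is pushed wholly inside the ring (horizontal distance between blue_cake0 and ring_card below 0.015 m), for 0.2 s.
At the end, for the whole second after the job is handed in: The first blue cake lies flat and still, its centre within 15 mm of the ring's centre; both plungers are up (within 4 mm); all other cakes are in their magazines (within 12 mm of the axis); no bystander has moved 20 mm (horizontal distance between blue_cake0 and ring_card below 0.015 m and height (world z) of blue_cake0 below 0.004 m and angle between blue_cake0's own z axis and vertical below 0.1 rad and linear speed of blue_cake0 below 0.01 m/s and value of joint each of blue_plunger, red_plunger below 0.004 m and horizontal distance between each of blue_cake1, blue_cake2 and blue_dispenser below 0.012 m and horizontal distance between each of red_cake0, red_cake1, red_cake2 and red_dispenser below 0.012 m and distance of each of heart_stamp, round_stamp, glass_dish, paint_jar, brayer, brush, stamp_disc from where it was at the start of the episode below 0.02 m); the robot touches nothing.
It fails at once if the dispensed cake is picked up or carried (its underside 12 mm off the table) (height (world z) of blue_cake0 above 0.012 m).
It fails at once if the dispensed cake is tipped (0.5 rad) (angle between blue_cake0's own z axis and vertical above 0.5 rad).
It fails at once if a second blue cake or a red one leaves its magazine (20 mm from its axis) (horizontal distance between any of red_cake0, red_cake1, red_cake2 and red_dispenser above 0.02 m or horizontal distance between any of blue_cake1, blue_cake2 and blue_dispenser above 0.02 m).
It fails at once if the red plunger is pressed (8 mm) (value of joint red_plunger above 0.008 m).
It fails at once if a bystander is moved by 20 mm or more (distance of any of heart_stamp, round_stamp, glass_dish, paint_jar, brayer, brush, stamp_disc from where it was at the start of the episode above 0.02 m).
It also fails if it takes over 51 s, if anything falls off the work surface, if the arm or the gripper's body presses on something with over 40 N, if the wrist force passes 120 N, or if a joint passes its speed limit or range.

### The arm

A 7-joint arm with a two-finger parallel gripper is mounted at the origin on the work surface. World frame = base frame: x ahead of the robot, y to its left, z up, the work surface at z = 0. Lengths are in mm, angles in rad, forces in N, time in s.
With the tool pointing down it reaches from about 425 to 875 mm from the base axis. Payload 4.7 kg.
Tool frame: the origin (TCP) lies midway between the tips of the shut fingers; the grasp point (between the pads) lies 19 mm behind it (env.grip_point_offset is the distance from the TCP to the grasp point, in mm); z points along the fingers, y is the direction in which the jaws open and shut (so a half turn about z gives the same grasp; the last joint's range is limited). The gripper opens to 85 mm and grips with 20 to 120 N. Pads are 22 mm wide; open, the fingers measure 114 mm over their backs; the gripper's body (76 mm by 85 mm) begins 54 mm behind the grasp point. The pads swing forward as they close: fully open they stand 13 mm farther back than shut.
Start: joints at [1.254, 0.321, -0.07, 1.45, 0.023, 1.371, -0.057], TCP at [211.1, -614.786, 231.349] pointing down, gripper open.
Joint ranges: [-2.86, 2.86], [-0.3, 2.09], [-1.38, 1.24], [0.06, 2.45], [-1.56, 4.7], [0.09, 2.05], [-2.69, 2.69]. Speed limits (rad/s): [2.57, 2.57, 3.14, 3.14, 3.14, 3.14, 3.14].

### API

Orientations are given as a 3x3 rotation matrix whose columns are the frame's x, y, z axes.
In Python, from station import telemetry, imaging, env gives the robot as it stands. The module is installed in compiled form; this text tells all that it offers.
- The arm moves only by the tool carry_out, never from a script. Its argument "moves" is a list of rows, each a list of 3 entries, a list of its own where there are three numbers: the shift along the tool's x, y, z in mm, then the turn about the tool's z in degrees, then the opening in per cent of the stroke, from 0 (shut) to 100 (fully open). In form: [[[dx, dy, dz], turn, fingers], ...]. A call has 1 to 8 rows; each row is the pose to reach, as a shift and turn from the pose measured when the call began, along the tool's axes at that moment; what a row does not reach only later rows make up. A row lasts 1/12 s, in which the tool goes at most 41.7 mm and 7.16 degrees, less where a joint would pass 70% of its speed; a pose out of reach is approached as far as the arm can. A call with a gripper value outside its range is refused whole. The fingers move at their own pace and stop on an object; "force" is the grip in N (left out, the last holds). Time passes only in rows, so rows that repeat a pose let the fingers close. It gives the time, the measured TCP pose, the force and the opening at its end, in the units of the state.
- telemetry.get_obs(): the state, without advancing time (a new reading comes with each control period).
- imaging.grab_frame(name): name is "side" or "top" or "wrist"; returns a dict with "frame" (400x640x3 uint8, red, green, blue), "depth" (400x640 float32, mm along the optical axis (not along the pixel's ray), 0 where there is no reading), "fx", "fy", "cx", "cy" (pixels), "R" (3x3) and "t" (3): a world point X has camera coordinates R X + t; the wrist camera has in their place "tool_from_camera" (4x4, takes a point from camera to tool coordinates, whose origin is the TCP and whose axes are the flange's). Camera axes: x right, y down, z forward; pixel columns grow to the right and rows downward; lengths in mm; the calibration is good to about 2 mm. The wrist camera is an equidistant fisheye: a pixel r from the principal point sees the ray r / f radians off the axis. A picture is of the moment at which its call begins: read the wrist's pose just before it.
- env.sign_off(): hands the job in, once; it reports no verdict.
The state is a dict: "time_s": time; "qpos": joint angles; "dq": joint speeds; "tau": joint torques, N m; "ee_pos": TCP position; "eef_rot": TCP orientation; "wrist_force": force on the tool from outside, world axes, zero at the start; "torque": the same for the moment, N m; "gripper_width": finger opening in mm.
Only numpy, scipy, OpenCV 4.12 (cv2) and the standard library are available. Lean on these libraries where they do the work, as an engineer would, in place of code of your own. Each camera call takes 0.05 s, during which the arm holds its last target.

## Working session

There is one attempt and no reset: what is moved stays moved. The work goes in short steps, Python scripts to look and compute and a tool call to move; the robot and the scene stay as the last step left them, time stands still between calls to the robot, and variables do not carry over. Pictures are saved under pics/ and viewed, and the job is handed in when it is done.

Besides the shell and the picture viewer there is one more tool, called as name(argument=value, ...) on one line, values as JSON. carry_out: Moves the arm, as the interface text tells. Its arguments: {"type":"object","properties":{"moves":{"type":"array"},"force":{"type":"number"}},"required":["moves"]}

```bash
mkdir -p pics; ls; cat > h.py <<'E'
import numpy as np, cv2
from station import telemetry, imaging, env
def grab(n,tag):
    f=imaging.grab_frame(n); np.save(f'{tag}_d.npy',f['depth']); 
    np.savez(f'{tag}.npz',**{k:np.array(v) for k,v in f.items()})
    cv2.imwrite(f'pics/{tag}.png',f['frame'][:,:,::-1]); return f
def load(tag): return dict(np.load(f'{tag}.npz'))
def world(f,u,v,d=None):
    d=f['depth'][int(v),int(u)] if d is None else d
    p=np.array([(u-f['cx'])/f['fx']*d,(v-f['cy'])/f['fy']*d,d]); return f['R'].T@(p-f['t'])
def atz(f,u,v,z):
    r=f['R'].T@np.array([(u-f['cx'])/f['fx'],(v-f['cy'])/f['fy'],1]); c=-f['R'].T@f['t']
    return c+r*(z-c[2])/r[2]
def proj(f,X):
    p=f['R']@np.array(X,float)+f['t']; return p[0]/p[2]*f['fx']+f['cx'],p[1]/p[2]*f['fy']+f['cy']
E
python3 - <<'E'
from h import *
o=telemetry.get_obs(); print(o)
for n in ('top','side'):
    f=grab(n,n+'0'); print(n,f['fx'],f['cx'],f['cy'],(-f['R'].T@f['t']).round(),f['R'].round(2).tolist())
E
```

```text
pics
{'time_s': 0.0, 'qpos': array([ 1.25409221,  0.32182777, -0.07006379,  1.45168491,  0.02259963,
        1.37082576, -0.05688727]), 'dq': array([-1.05460959e-03, -1.22217104e-03, -2.47017741e-04,  2.53456419e-05,
       -1.26420127e-04,  1.38097334e-04,  8.66858902e-04]), 'tau': array([-8.33473587e-04, -4.93577564e+01, -3.82829122e-01, -3.14330542e+01,
        1.29758261e-02,  1.16282771e-02,  3.01743808e-05]), 'ee_pos': array([ 210.883321  , -614.2555483 ,  230.21528395]), 'eef_rot': array([[ 9.45773773e-01,  3.24825228e-01, -7.36493242e-04],
       [ 3.24826045e-01, -9.45772036e-01,  1.81551613e-03],
       [-1.06829270e-04, -1.95629973e-03, -9.99998081e-01]]), 'wrist_force': array([-0.72830524,  0.00916753,  0.0867615 ]), 'torque': array([ 0.02970382, -0.04732245, -0.03082787]), 'gripper_width': 85.49995100251755}
top 388.8537807775686 315.6757991508863 196.3402982460408 [297.  15. 955.] [[0.02, -1.0, 0.02], [-0.99, -0.02, -0.17], [0.17, -0.02, -0.99]]
side 511.8491007213168 316.41485707199456 201.6520781674665 [ 143. -935. 1270.] [[0.95, -0.3, 0.01], [-0.22, -0.74, -0.64], [0.2, 0.61, -0.77]]
```

View pics/top0.png

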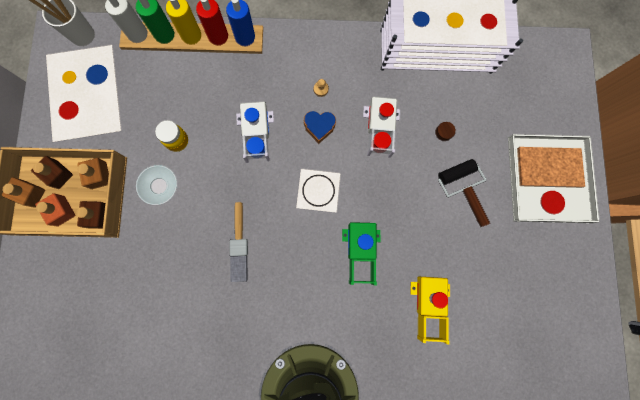

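View pics/side0.png

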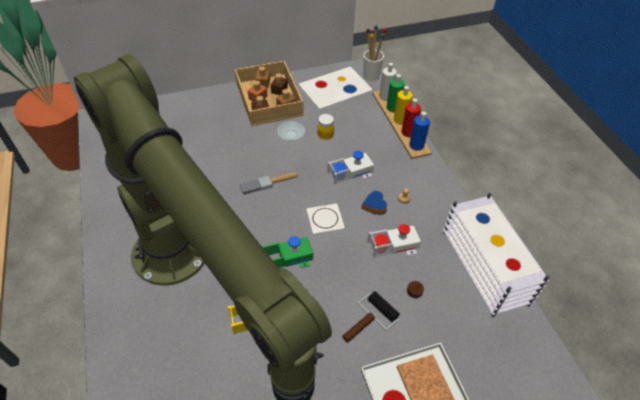

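The blue dispenser is the white-bodied one in the top picture, with its plunger at (252,115) and blue magazine at (255,146). The green look-alike is at (363,245), the red one is at (382,125) and the yellow one at (434,305). The white housing with blue band fits the description. I'll confirm it in an enlarged crop.

```bash
python3 - <<'E'
from h import *
f=load('top0'); im=f['frame'][:,:,::-1]
c=np.hstack([cv2.resize(im[90:250,190:340],None,fx=5,fy=5,interpolation=cv2.INTER_CUBIC)[:600]]);
cv2.imwrite('pics/crop0.png',cv2.resize(im[90:215,215:345],None,fx=4.6,fy=4.6,interpolation=cv2.INTER_CUBIC))
d=f['depth']
for u,v in [(252,115),(255,146),(319,190),(386,109),(382,141),(319,130),(319,215),(238,230)]: print((u,v),world(f,u,v).round(1))
# ring: dark pixels near card
g=cv2.cvtColor(im,cv2.COLOR_BGR2GRAY)
hsv=cv2.cvtColor(im,cv2.COLOR_BGR2HSV)
m=((g>190)).astype(np.uint8); sub=np.zeros_like(m); sub[160:220,285:350]=m[160:220,285:350]
cs,_=cv2.findContours(sub,cv2.RETR_EXTERNAL,cv2.CHAIN_APPROX_NONE); c=max(cs,key=cv2.contourArea)
mask=cv2.drawContours(np.zeros_like(m),[c],-1,1,-1)
print('card cornerrs',cv2.minAreaRect(c))
dk=(g<110)&(mask>0); v,u=np.nonzero(dk)
P=np.array([atz(f,a,b,1) for a,b in zip(u,v)]); 
(cx,cy),(a,b),_=cv2.fitEllipse(P[:,:2].astype(np.float32)); print('ring',cx,cy,a,b,P.min(0),P.max(0),len(P))
# blue blobs
b=((hsv[...,0]>100)&(hsv[...,0]<125)&(hsv[...,1]>150)).astype(np.uint8); s=np.zeros_like(b); s[95:165,230:280]=b[95:165,230:280]
n,l,st,ce=cv2.connectedComponentsWithStats(s)
for i in range(1,n):
    v,u=np.nonzero(l==i); P=np.array([world(f,a,bb) for a,bb in zip(u,v)]); print(st[i],ce[i],np.median(P,0).round(1),atz(f,*ce[i],76).round(1),atz(f,*ce[i],42).round(1))
E
```

```text
(252, 115) [640.8 153.1  71.5]
(255, 146) [573.5 146.7  42. ]
(319, 190) [477.  -12.   -2.4]
(386, 109) [ 664.4 -166.9   74.1]
(382, 141) [ 594.9 -163.    41.4]
(319, 130) [624.4  -8.3  25.2]
(319, 215) [414.  -13.1  -2. ]
(238, 230) [370.8 180.9  19.1]
card cornerrs ((318.02435302734375, 190.28048706054688), (40.30751037597656, 39.20319366455078), 6.34019136428833)
ring 476.3272705078125 -9.836856842041016 77.54199981689453 77.69873046875 [438.20564892 -49.46184551   1.        ] [515.00277336  28.37129215   1.        ] 98
[245 108  14  14 158] [251.48101266 114.36075949] [641.5 153.5  74.3] [640.6 153.7  76. ] [653.9 159.1  42. ]
[268 131   1   1   1] [268. 131.] [621.9 119.9  14.5] [600.6 113.   76. ] [612.3 116.8  42. ]
[246 137  19  17 253] [254.93280632 145.20948617] [575.9 147.   40.7] [565.1 142.   76. ] [575.4 146.9  42. ]
```

View pics/crop0.png

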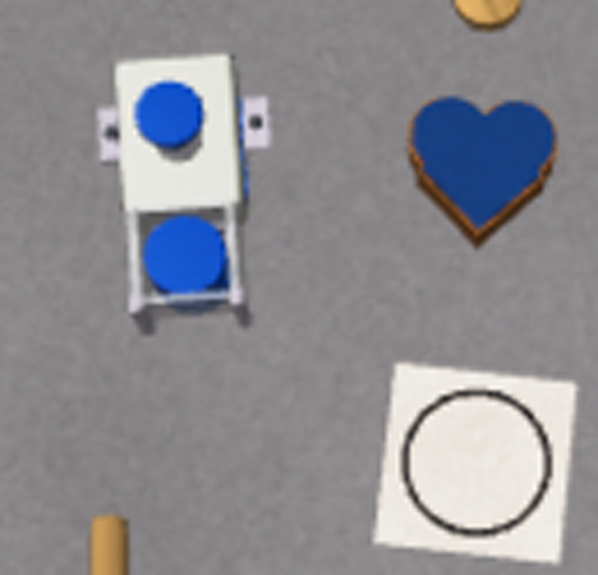

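The crop confirms it: white housing with blue band, blue plunger and clear magazine with blue cakes. The ring is at about (476,-10), the magazine axis at (575.5,147) and the plunger at (640.6,153.7). Their spacing of 65.4 mm fits the 66 mm given, and the dispenser's yaw is about 0.10 rad. I'll head to a point above the plunger.

carry_out(moves=[[[15,-13,0],-4,0],[[45,-40,0],-11,0],[[75,-67,0],-18,0],[[105,-94,0],-25,0],[[135,-121,0],-32,0],[[165,-148,0],-39,0],[[195,-175,0],-46,0],[[225,-202,0],-53,0]])

```text
time_s: 0.77
ee_pos: [358.4, -348.2, 230.3]
eef_rot: [[0.304, 0.953, -0.001], [0.953, -0.304, 0.002], [0.001, -0.002, -1.0]]
wrist_force: [1.2, -0.4, 0.2]
gripper_width: -0.3
```

```bash
cat >> h.py <<'E'
def togo(x,y,z,yaw=None):
    o=telemetry.get_obs(); R=o['eef_rot']; d=R.T@(np.array([x,y,z])-o['ee_pos'])
    y0=np.degrees(np.arctan2(R[1,0],R[0,0])); print('t',round(o['time_s'],2),'pos',o['ee_pos'].round(1),'yaw',y0.round(1),'tilt',R[:,2].round(3),'F',o['wrist_force'].round(1),'w',round(o['gripper_width'],1),'dq',abs(o['dq']).max().round(3))
    print('shift',d.round(1),'turn',None if yaw is None else round(-((yaw-y0+180)%360-180),1))
E
python3 -c "
from h import *
togo(640.6,153.7,200,83.5)"
```

```text
t 0.77 pos [ 358.4 -348.2  230.3] yaw 72.3 tilt [-0.001  0.002 -1.   ] F [ 1.2 -0.4  0.2] w -0.3 dq 0.611
shift [563.9 116.2  30.8] turn -11.2
```

carry_out(moves=[[[40,8,0],-5,0],[[80,16,0],-11,0],[[120,25,0],-11,0],[[160,33,0],-11,0],[[200,41,0],-11,0],[[240,49,0],-11,0],[[280,58,0],-11,0],[[320,66,0],-11,0]])

```text
time_s: 1.43
ee_pos: [519.1, -61.6, 230.6]
eef_rot: [[0.117, 0.993, -0.001], [0.993, -0.117, 0.001], [0.001, -0.001, -1.0]]
wrist_force: [0.1, -0.2, 0.4]
gripper_width: -0.2
```

```bash
python3 -c "
from h import *
togo(640.6,153.7,140,83.5)"
```

```text
t 1.43 pos [519.1 -61.6 230.6] yaw 83.3 tilt [-0.001  0.001 -1.   ] F [ 0.1 -0.2  0.4] w -0.2 dq 1.128
shift [228.   95.5  90.7] turn -0.2
```

carry_out(moves=[[[37,15,5],0,0],[[74,31,15],0,0],[[111,46,30],0,0],[[148,62,45],0,0],[[185,77,60],0,0],[[215,90,75],0,0],[[228,95,90],0,0],[[228,95,90],0,0]])

```text
time_s: 2.1
ee_pos: [637.8, 158.7, 136.2]
eef_rot: [[0.111, 0.994, -0.008], [0.994, -0.111, 0.004], [0.003, -0.008, -1.0]]
wrist_force: [-0.9, -0.2, 0.3]
gripper_width: 0.0
```

```bash
python3 -c "
from h import *
togo(640.6,153.7,80,83.5)
f=grab('top','top1'); grab('side','side1'); grab('wrist','wrist1')
im=cv2.imread('pics/top1.png')[80:230,180:340]; cv2.imwrite('pics/c1.png',cv2.resize(im,None,fx=4,fy=4))
im=cv2.imread('pics/side1.png')[110:260,280:440]; cv2.imwrite('pics/s1.png',cv2.resize(im,None,fx=4,fy=4))
"
```

```text
t 2.1 pos [637.8 158.7 136.2] yaw 83.6 tilt [-0.008  0.004 -1.   ] F [-0.9 -0.2  0.3] w 0.0 dq 0.065
shift [-4.8  3.7 56.2] turn 0.1
```

View pics/wrist1.png

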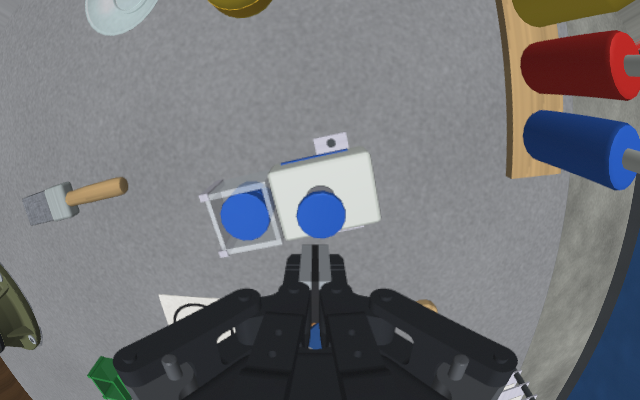

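View pics/s1.png

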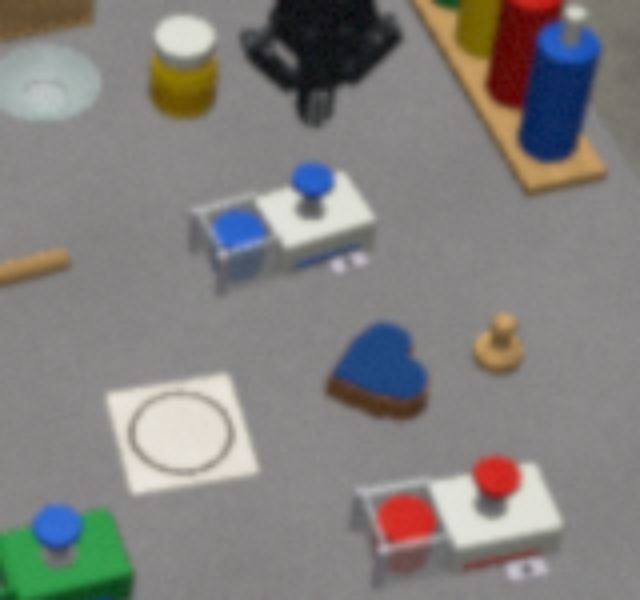

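The wrist view shows the plunger cap at about (321,215), the magazine cake at (246,215), and the fingertips just below the cap. I'll cross-check the plunger position from the wrist camera.

```bash
cat >> h.py <<'E'
def wray(f,u,v,z,ee,R):
    du,dv=u-f['cx'],v-f['cy']; r=np.hypot(du/f['fx'],dv/f['fy']); ph=np.arctan2(dv,du)
    c=np.array([np.sin(r)*np.cos(ph),np.sin(r)*np.sin(ph),np.cos(r)]); T=f['tool_from_camera']
    d=R@(T[:3,:3]@c); p=ee+R@T[:3,3]; return p+d*(z-p[2])/d[2]
E
python3 -c "
from h import *
f=load('wrist1');o=telemetry.get_obs()
im=f['frame'];hsv=cv2.cvtColor(im,cv2.COLOR_RGB2HSV)
b=((hsv[...,0]>100)&(hsv[...,0]<125)&(hsv[...,1]>150)).astype(np.uint8); b[:170]=0;b[260:]=0;b[:,:210]=0;b[:,360:]=0
n,l,st,ce=cv2.connectedComponentsWithStats(b)
for i in range(1,n):
    if st[i][4]<100: continue
    print(st[i],ce[i],[wray(f,*ce[i],z,o['ee_pos'],o['eef_rot']).round(1) for z in (76,42)])
"
```

```text
[ 221  190   49   50 1860] [245.1983871  215.19516129] [array([590.2, 157.7,  76. ]), array([580.4, 145.7,  42. ])]
[ 297  191   48   47 1752] [320.60559361 214.25913242] [array([645. , 152.1,  76. ]), array([644.1, 139.2,  42. ])]
```

carry_out(moves=[[[-5,6,15],0,0],[[-5,6,32],0,0],[[-5,6,46],0,0],[[-5,6,50],0,0],[[-5,6,50],0,0],[[-5,6,50],0,0]])

```text
time_s: 2.75
ee_pos: [645.3, 146.5, 90.8]
eef_rot: [[0.118, 0.993, -0.002], [0.993, -0.118, 0.0], [0.0, -0.002, -1.0]]
wrist_force: [0.6, 1.0, 1.3]
gripper_width: 0.1
```

```bash
python3 -c "
from h import *
togo(643,153,76,83.5)
f=grab('wrist','wrist2')
cv2.imwrite('pics/w2.png',cv2.resize(f['frame'][120:320,200:440,::-1],None,fx=3,fy=3))
"
```

```text
t 2.75 pos [645.3 146.5  90.8] yaw 83.2 tilt [-0.002  0.    -1.   ] F [0.6 1.  1.3] w 0.1 dq 0.02
shift [ 6.1 -3.  14.8] turn -0.3
```

View pics/w2.png

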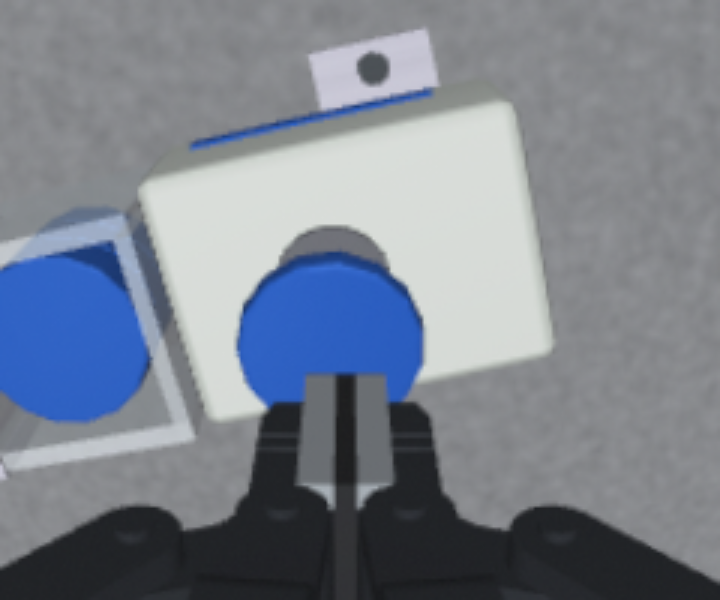

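carry_out(moves=[[[3,-2,3],0,0],[[6,-3,7],0,0],[[6,-3,9],0,0],[[6,-3,9],0,0],[[6,-3,9],0,0],[[6,-3,9],0,0]])

```text
time_s: 3.3
ee_pos: [643.5, 153.2, 82.4]
eef_rot: [[0.118, 0.993, -0.001], [0.993, -0.118, 0.0], [0.0, -0.001, -1.0]]
wrist_force: [0.4, -0.4, 0.5]
gripper_width: 0.1
```

```bash
python3 -c "
from h import *
togo(643,153,76,83.5)
"
```

```text
t 3.3 pos [643.5 153.2  82.4] yaw 83.2 tilt [-0.001  0.    -1.   ] F [ 0.4 -0.4  0.5] w 0.1 dq 0.003
shift [-0.3 -0.4  6.4] turn -0.3
```

carry_out(moves=[[[0,0,4],0,0],[[0,0,7],0,0],[[0,0,10],0,0],[[0,0,13],0,0],[[0,0,16],0,0],[[0,0,19],0,0],[[0,0,22],0,0],[[0,0,25],0,0]])

```text
time_s: 3.97
ee_pos: [643.9, 153.2, 59.0]
eef_rot: [[0.118, 0.993, 0.001], [0.993, -0.118, -0.0], [-0.0, 0.001, -1.0]]
wrist_force: [-2.6, -0.9, 9.4]
gripper_width: 0.1
```

carry_out(moves=[[[0,0,4],0,0],[[0,0,7],0,0],[[0,0,10],0,0],[[0,0,13],0,0],[[0,0,14],0,0],[[0,0,14],0,0],[[0,0,14],0,0]])

```text
time_s: 4.55
ee_pos: [644.1, 153.3, 47.9]
eef_rot: [[0.119, 0.993, 0.001], [0.993, -0.119, -0.001], [-0.001, 0.001, -1.0]]
wrist_force: [-5.7, -2.0, 16.7]
gripper_width: 0.4
```

```bash
python3 -c "
from h import *
togo(643,153,48,83.5)
f=grab('top','top3')
cv2.imwrite('pics/c3.png',cv2.resize(f['frame'][90:240,200:340,::-1],None,fx=4,fy=4))
"
```

```text
t 4.55 pos [644.1 153.3  47.9] yaw 83.2 tilt [ 0.001 -0.001 -1.   ] F [-5.7 -2.  16.7] w 0.4 dq 0.004
shift [-0.4 -1.  -0.1] turn -0.3
```

View pics/c3.png

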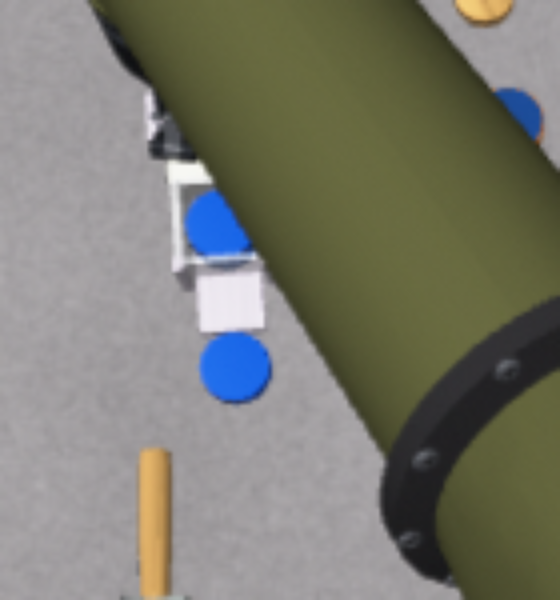

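The plunger is at its stop: tip z is 47.9 with a 17 N load. The pusher and one cake are out, the cake at about (259,182) in the top picture. I'll let the plunger up.

carry_out(moves=[[[0,0,-6],0,0],[[0,0,-14],0,0],[[0,0,-24],0,0],[[0,0,-36],0,0],[[0,0,-52],0,0],[[0,0,-68],0,0],[[0,0,-76],0,0],[[0,0,-76],0,20]])

```text
time_s: 5.27
ee_pos: [645.5, 153.9, 126.7]
eef_rot: [[0.119, 0.993, 0.005], [0.993, -0.119, -0.0], [0.0, 0.005, -1.0]]
wrist_force: [1.5, 0.3, -0.9]
gripper_width: 10.6
```

```bash
python3 - <<'E'
from h import *
f=grab('top','top4'); o=telemetry.get_obs(); w=grab('wrist','wrist4')
cv2.imwrite('pics/c4.png',cv2.resize(f['frame'][90:240,200:340,::-1],None,fx=4,fy=4))
togo(495,180,100,83.5)
def blue(im): 
    hsv=cv2.cvtColor(im,cv2.COLOR_RGB2HSV); return ((hsv[...,0]>100)&(hsv[...,0]<125)&(hsv[...,1]>150)).astype(np.uint8)
b=blue(f['frame']); n,l,st,ce=cv2.connectedComponentsWithStats(b)
for i in range(1,n):
    if st[i][4]>80 and 100<ce[i][1]<220 and 200<ce[i][0]<300: print('top',st[i],ce[i].round(1),atz(f,*ce[i],14).round(1))
b=blue(w['frame']); n,l,st,ce=cv2.connectedComponentsWithStats(b)
for i in range(1,n):
    if st[i][4]>200: print('wrist',st[i],ce[i].round(1),[wray(w,*ce[i],z,o['ee_pos'],o['eef_rot']).round(1) for z in (14,42,76)])
E
```

```text
t 5.37 pos [644.  153.2 123.8] yaw 83.2 tilt [ 0.001 -0.002 -1.   ] F [-0.4 -0.1 -1. ] w 16.9 dq 0.021
shift [   9.  -151.2   23.6] turn -0.3
top [250 173  18  18 241] [258.4 181.3] [492.  138.1  14. ]
wrist [ 526  110  114   85 6646] [586.7 147.2] [array([956.4, 174.3,  14. ]), array([923.2, 180.7,  42. ]), array([882.8, 188.4,  76. ])]
wrist [ 215  196   45   45 1528] [237.2 218.4] [array([574.1, 140. ,  14. ]), array([583. , 150.1,  42. ]), array([593.7, 162.4,  76. ])]
wrist [ 287  197   51   50 1976] [312.4 222. ] [array([641.1, 128.8,  14. ]), array([642.5, 140.2,  42. ]), array([644.3, 154. ,  76. ])]
wrist [ 145  205   42   44 1395] [165.4 226.8] [array([498.7, 139.2,  14. ]), array([515.8, 149.4,  42. ]), array([536.6, 161.8,  76. ])]
wrist [ 566  227   74  173 5439] [616.6 346.5] [array([1232.9, -246.4,   14. ]), array([1169.2, -193.8,   42. ]), array([1091.9, -129.8,   76. ])]
wrist [296 319  44  30 775] [322.4 336.4] [array([635.3,  -8.1,  14. ]), array([637.4,  18.3,  42. ]), array([639.9,  50.4,  76. ])]
```

View pics/wrist4.png

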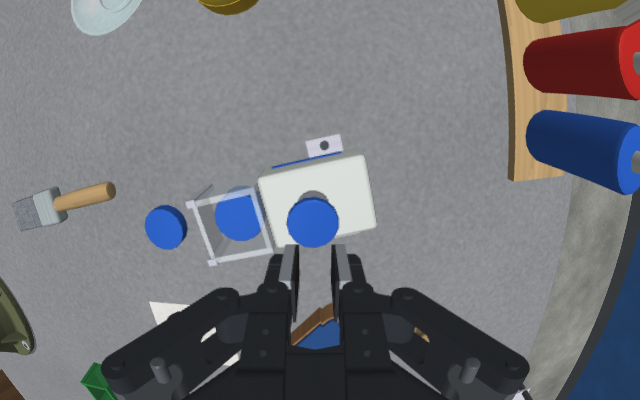

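View pics/c4.png

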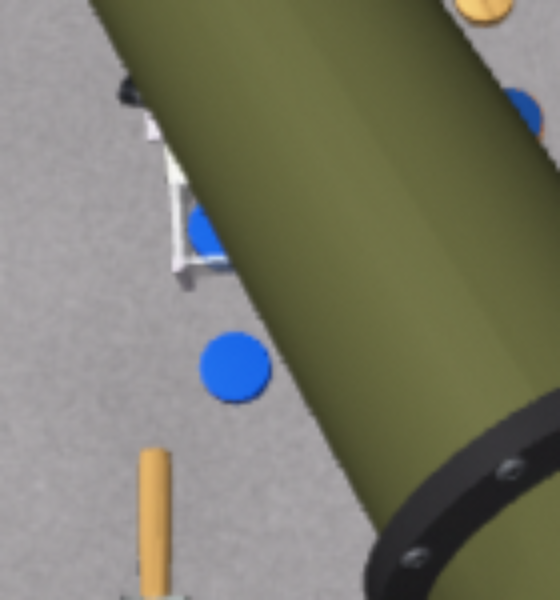

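The plunger is back up and the next cake has dropped. The dispensed cake is at (492,138) by the top camera and (499,139) by the wrist camera. I'll move in behind it, on its +y side.

carry_out(moves=[[[3,-25,0],-1,26],[[6,-55,0],-1,26],[[10,-90,0],-1,26],[[14,-120,5],-1,26],[[16,-140,15],-1,26],[[16,-147,25],-1,26],[[16,-147,35],-1,26],[[16,-147,35],-1,26]])

```text
time_s: 6.03
ee_pos: [499.2, 185.0, 86.1]
eef_rot: [[0.102, 0.995, -0.002], [0.995, -0.102, -0.003], [-0.003, -0.002, -1.0]]
wrist_force: [0.3, 0.1, -0.7]
gripper_width: 22.4
```

```bash
cat > m.py <<'E'
from h import *
import sys
def blue(im): 
    hsv=cv2.cvtColor(im,cv2.COLOR_RGB2HSV); return ((hsv[...,0]>100)&(hsv[...,0]<125)&(hsv[...,1]>150)).astype(np.uint8)
def look(k):
    f=grab('top','top'+k); grab('side','side'+k); o=telemetry.get_obs(); w=grab('wrist','wrist'+k)
    b=blue(f['frame']); n,l,st,ce=cv2.connectedComponentsWithStats(b)
    for i in range(1,n):
        if st[i][4]>80 and 100<ce[i][1]<240 and 200<ce[i][0]<345: print('top',st[i],ce[i].round(1),atz(f,*ce[i],14).round(1))
    b=blue(w['frame']); n,l,st,ce=cv2.connectedComponentsWithStats(b)
    for i in range(1,n):
        if st[i][4]>200: print('wrist',st[i],ce[i].round(1),[wray(w,*ce[i],z,o['ee_pos'],o['eef_rot']).round(1) for z in (14,42)])
    im=cv2.imread(f'pics/side{k}.png')[110:260,260:440]; cv2.imwrite(f'pics/s{k}.png',cv2.resize(im,None,fx=4,fy=4))
if __name__=='__main__': look(sys.argv[1]); togo(*map(float,sys.argv[2:6]))
E
python3 m.py 5 500 186.5 40 84
```

```text
top [245 108  14  14 158] [251.5 114.4] [664.9 163.5  14. ]
top [305 111  30  28 545] [319.4 122.6] [648.   -9.3  14. ]
top [247 138  18  16 225] [255.3 146.1] [581.7 150.   14. ]
wrist [629 151  11  45 378] [634.8 174.6] [array([874.6, 185.6,  14. ]), array([827.6, 195.8,  42. ])]
wrist [ 395  237   51   41 1515] [419.6 257.4] [array([584.5, 134.3,  14. ]), array([574.9, 151. ,  42. ])]
wrist [ 293  238   44   51 1914] [313.7 263. ] [array([496.6, 140.3,  14. ]), array([498.3, 156.3,  42. ])]
wrist [ 500  238   42   47 1454] [520.7 261. ] [array([693.5, 111.4,  14. ]), array([669.8, 131.1,  42. ])]
wrist [ 587  277   53  123 3315] [621.3 358.6] [array([1066.9, -194.6,   14. ]), array([ 995.1, -135.5,   42. ])]
t 6.18 pos [501.3 186.   88.4] yaw 84.1 tilt [ 0.001 -0.001 -1.   ] F [ 0.7  0.3 -0.7] w 22.1 dq 0.009
shift [ 0.3 -1.4 48.4] turn 0.1
```

View pics/wrist5.png

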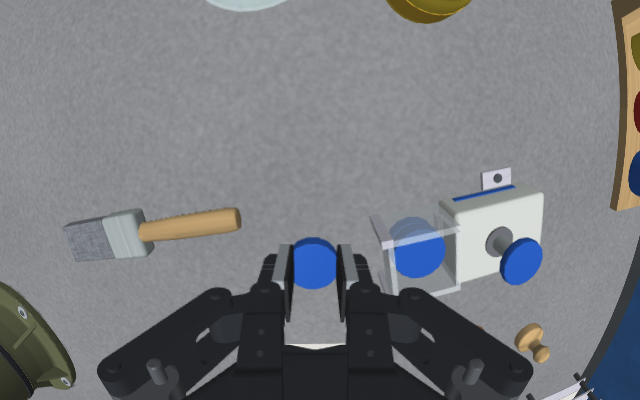

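View pics/s5.png

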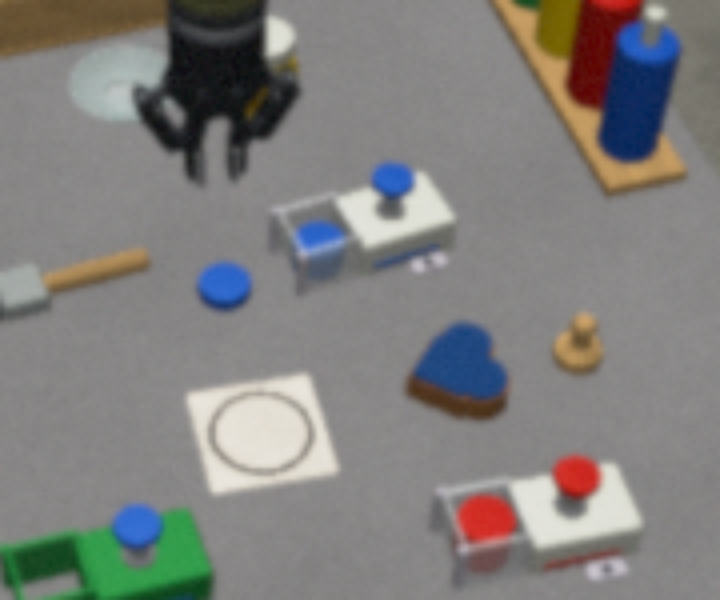

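The side view shows the cake flat in front of the gate at crop (225,285). The open fingers stand behind it, clear of the brush and magazine. I'll descend.

carry_out(moves=[[[0,-1,12],0,26],[[0,-1,30],0,26],[[0,-1,48],0,26],[[0,-1,62],0,26],[[0,-1,73],0,26],[[0,-1,79],0,26],[[0,-1,81],0,26],[[0,-1,81],0,26]])

```text
time_s: 6.85
ee_pos: [500.4, 186.3, 7.2]
eef_rot: [[0.103, 0.995, 0.001], [0.995, -0.103, -0.0], [-0.0, 0.001, -1.0]]
wrist_force: [0.0, 1.2, -0.2]
gripper_width: 22.0
```

```bash
python3 m.py 6 499 159 4 84
```

```text
top [245 108  14  14 158] [251.5 114.4] [664.9 163.5  14. ]
top [305 111  30  28 543] [319.4 122.6] [647.9  -9.2  14. ]
top [247 138  18  16 187] [256.4 145.3] [583.8 147.3  14. ]
wrist [504 219  74  27 432] [540.2 232.8] [array([638.6, 185.3,  14. ]), array([612.3, 201.5,  42. ])]
wrist [ 283  296   64   54 2734] [314.4 323.6] [array([497.6, 145.9,  14. ]), array([500.1, 170.2,  42. ])]
wrist [ 565  301   52   59 1842] [590.6 329.9] [array([742.6,  70. ,  14. ]), array([695.2, 109.7,  42. ])]
wrist [464 308  29  22 317] [479.9 317.8] [array([603.1, 129.6,  14. ]), array([584. , 157.2,  42. ])]
wrist [607 353  33  47 825] [628.5 382.8] [array([ 966.8, -133.7,   14. ]), array([873.8, -52.6,  42. ])]
t 7.0 pos [501.2 186.4   8.2] yaw 84.1 tilt [ 0.003 -0.    -1.   ] F [-0.3 -0.1  0.2] w 22.2 dq 0.005
shift [-27.5   0.7   4.2] turn 0.1
```

View pics/wrist6.png

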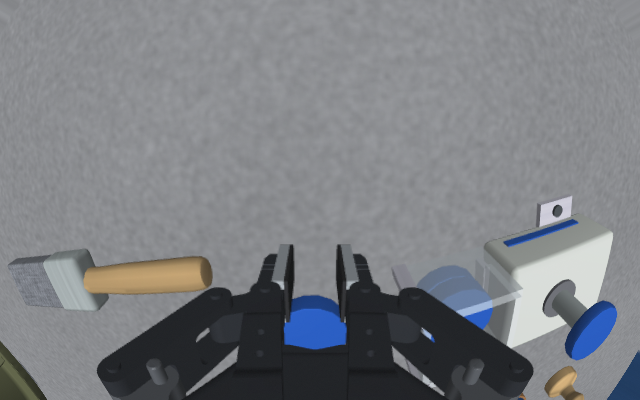

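View pics/s6.png

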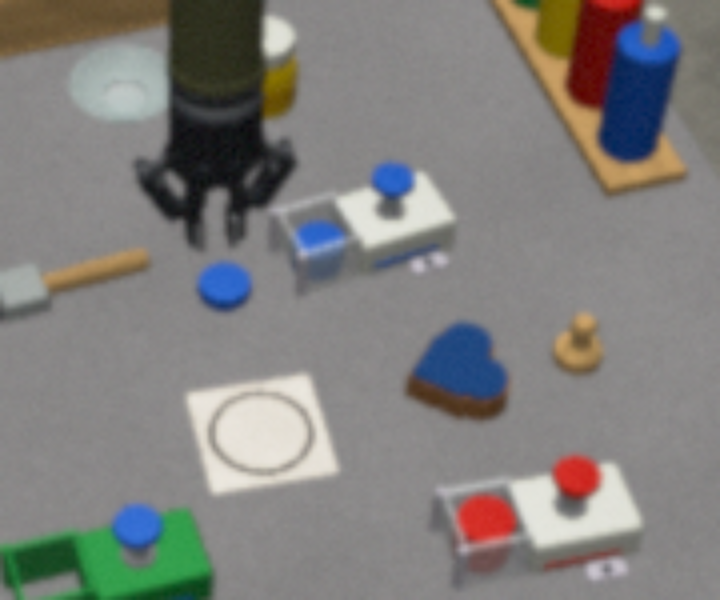

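Before pushing past the magazine, I'll measure how far the finger linkage reaches sideways at 40–60 mm height, using the wrist depth.

```bash
python3 - <<'E'
from h import *
for tag in ('wrist6','wrist1'):
    f=load(tag); d=f['depth']; T=f['tool_from_camera']
    v,u=np.mgrid[0:400,0:640]; du,dv=u-f['cx'],v-f['cy']; r=np.hypot(du/f['fx'],dv/f['fy']); ph=np.arctan2(dv,du)
    ok=(r<1.45)&(d>0)
    z=d; rho=z*np.tan(np.clip(r,0,1.45)); P=np.stack([rho*np.cos(ph),rho*np.sin(ph),z],-1)@T[:3,:3].T+T[:3,3]
    dark=f['frame'].max(-1)<75
    m=ok&dark&(v>230)&(u>315)&(u<530)&(abs(P[...,0])<45)
    Q=P[m]
    for a in range(0,-140,-10):
        s=Q[(Q[:,2]<=a)&(Q[:,2]>a-10)]
        if len(s)>5: print(tag,a,len(s),s[:,1].min().round(),np.percentile(abs(s[:,1]),98).round(1))
    for q in [(480,315),(400,268),(405,310)]: print(q,P[q[1],q[0]].round(1))
E
```

```text
wrist6 0 67 12.0 23.7
wrist6 -10 225 12.0 25.1
wrist6 -20 258 12.0 25.2
wrist6 -30 322 12.0 24.4
wrist6 -40 720 13.0 41.3
wrist6 -50 2526 12.0 46.1
wrist6 -60 1677 11.0 50.9
wrist6 -70 3222 1.0 55.5
wrist6 -80 3828 1.0 60.7
wrist6 -90 4644 1.0 62.3
wrist6 -100 466 8.0 60.3
(480, 315) [-30.2  95.  -20.7]
(400, 268) [-9.8 49.2  4. ]
(405, 310) [  7.7  34.  -55.7]
wrist1 0 35 2.0 13.0
wrist1 -10 169 1.0 14.1
wrist1 -20 198 1.0 14.0
wrist1 -30 198 1.0 13.8
wrist1 -40 811 3.0 30.4
wrist1 -50 2470 3.0 37.8
wrist1 -60 1886 4.0 45.3
wrist1 -70 3445 1.0 52.4
wrist1 -80 4074 1.0 58.8
wrist1 -90 4167 1.0 58.6
wrist1 -100 370 8.0 19.7
(480, 315) [-170.5  216.2  137.1]
(400, 268) [-90.9  93.4 138.7]
(405, 310) [ 12.2  31.9 -61.2]
```

Extent is about 41 mm at the magazine's top height, against about 46 mm to its corner. That is tight, so I'll narrow the fingers and shift about 3 mm away from it.

carry_out(moves=[[[0,-2,1],0,19],[[0,-4,2],0,19],[[-3,-4,2],0,19],[[-8,-4,2],0,19],[[-14,-4,2],0,19],[[-20,-4,2],0,19],[[-26,-4,2],0,19],[[-32,-4,2],0,19]])

```text
time_s: 7.67
ee_pos: [493.9, 154.1, 6.3]
eef_rot: [[0.104, 0.995, 0.003], [0.995, -0.104, -0.0], [-0.0, 0.003, -1.0]]
wrist_force: [0.7, 0.3, 0.4]
gripper_width: 16.2
```

```bash
python3 m.py 7 478.5 21 6 84
```

```text
top [244 108  15  14 162] [251.3 114.4] [664.6 163.8  14. ]
top [305 111  30  28 545] [319.4 122.6] [648.   -9.3  14. ]
wrist [522 170  73  21 344] [557.  179.8] [array([637.7, 184.9,  14. ]), array([609.8, 194.6,  42. ])]
wrist [ 597  241   43   70 2030] [619.8 276.6] [array([747.6,  92.3,  14. ]), array([696.9, 121.2,  42. ])]
wrist [ 455  248   61   57 2327] [483.1 276.3] [array([590.5, 130.9,  14. ]), array([572.3, 151.7,  42. ])]
wrist [ 291  273   49   70 2571] [314.6 309.8] [array([491.7, 124.6,  14. ]), array([494. , 146.7,  42. ])]
wrist [512 373  33  27 522] [529.9 386.9] [array([676.6, -13.9,  14. ]), array([640.6,  36.9,  42. ])]
wrist [615 382  25  18 251] [627.1 392.3] [array([ 984.9, -206.9,   14. ]), array([ 885.2, -116.2,   42. ])]
t 7.82 pos [494.  154.    6.2] yaw 84.0 tilt [ 0.003 -0.001 -1.   ] F [ 0.2 -0.1 -0.4] w 16.4 dq 0.015
shift [-133.9   -1.5    0.2] turn 0.0
```

View pics/wrist7.png

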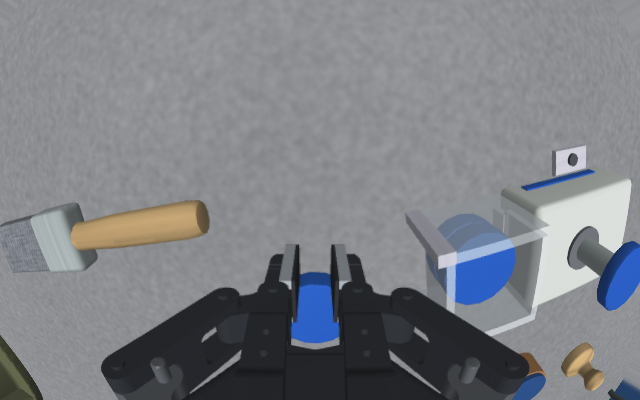

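View pics/s7.png

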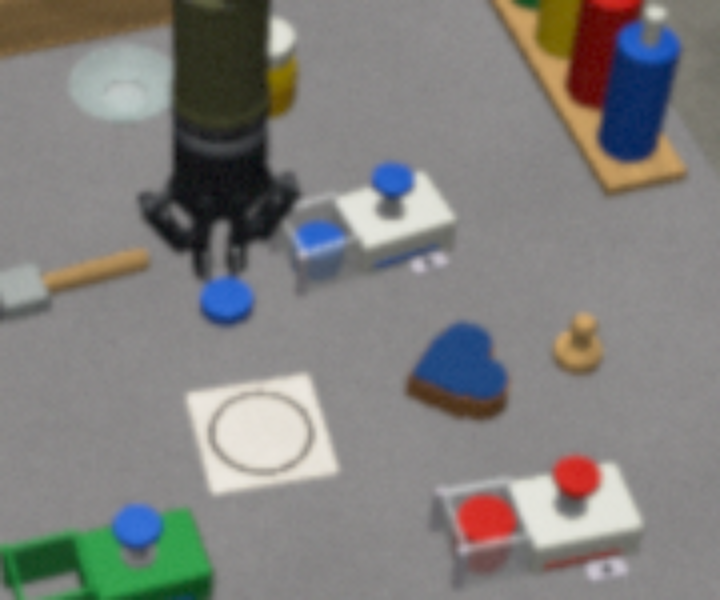

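The cake has moved on and stays flat, at crop (228,300) in the side view. I'll measure the cake and ring in the same camera (side) to get the remaining vector.

```bash
cat > sd.py <<'E'
from m import *
def side(k):
    f=load('side'+k); im=f['frame']; b=blue(im); n,l,st,ce=cv2.connectedComponentsWithStats(b); out=None
    for i in range(1,n):
        u,v=ce[i]
        if st[i][4]>40 and 300<u<345 and 150<v<245: out=atz(f,u,v,13); print('side cake',st[i],ce[i].round(1),out.round(1))
    return out
def ring(k='5'):
    f=load('side'+k); g=cv2.cvtColor(f['frame'],cv2.COLOR_RGB2GRAY)
    m=np.zeros_like(g); m[200:237,303:348]=(g[200:237,303:348]>150)
    cs,_=cv2.findContours(m,cv2.RETR_EXTERNAL,cv2.CHAIN_APPROX_NONE); c=max(cs,key=cv2.contourArea)
    mk=cv2.drawContours(np.zeros_like(g),[c],-1,1,-1); M=cv2.moments(mk,True); u,v=M['m10']/M['m00'],M['m01']/M['m00']
    print('ring/card px',u,v,atz(f,u,v,1).round(1), M['m00']); return atz(f,u,v,1)
if __name__=='__main__':
    r=ring(); c=side(sys.argv[1]); print('to go world',(r-c).round(1), np.hypot(*(r-c)[:2]).round(1))
E
python3 sd.py 7; python3 sd.py 4 2>/dev/null|tail -1; python3 -c "
from sd import *; side('5')"
```

```text
ring/card px 324.8483206933911 218.00108342361864 [477.6  -9.6   1. ] 923.0
side cake [335 166  10   6  42] [339.1 168. ] [586.7 170.5  13. ]
side cake [311 179  12  12 107] [316.4 184.6] [490.9 121.3  13. ]
to go world [ -13.3 -130.9  -12. ] 131.5
ring/card px 324.8483206933911 218.00108342361864 [477.6  -9.6   1. ] 923.0
side cake [335 166  10   6  41] [339.1 168. ] [586.8 170.2  13. ]
side cake [310 176  12  11 104] [315.6 181. ] [493.3 137.4  13. ]
```

Side, top and wrist agree: the remaining push is about 131 mm straight along tool -x.

carry_out(moves=[[[-6,0,0],0,19],[[-15,0,0],0,19],[[-26,0,0],0,19],[[-38,0,0],0,19],[[-50,0,0],0,19],[[-60,0,0],0,19],[[-67,0,0],0,19],[[-70,0,0],0,19]])

```text
time_s: 8.48
ee_pos: [486.5, 82.5, 6.1]
eef_rot: [[0.106, 0.994, 0.002], [0.994, -0.106, -0.001], [-0.001, 0.003, -1.0]]
wrist_force: [0.7, 0.1, -0.2]
gripper_width: 16.5
```

```bash
python3 m.py 8 480.5 21 6 84;python3 sd.py 8
```

```text
top [245 108  14  12 126] [250.9 113.2] [667.9 165.1  14. ]
top [305 111  30  28 545] [319.4 122.6] [648.   -9.3  14. ]
wrist [ 478   83   62   94 4547] [507.5 128.2] [array([591. , 145.1,  14. ]), array([571.2, 148.6,  42. ])]
wrist [ 290  273   50   70 2570] [314.6 310.5] [array([484.4,  54.4,  14. ]), array([486.6,  76.6,  42. ])]
wrist [ 512  305   69   78 2580] [547.7 342. ] [array([664.7, -21.8,  14. ]), array([629.8,  16.2,  42. ])]
t 8.63 pos [486.7  84.3   6.3] yaw 84.0 tilt [ 0.003 -0.001 -1.   ] F [0.5 0.3 0.1] w 16.2 dq 0.014
shift [-63.6   0.5   0.3] turn -0.0
ring/card px 324.8483206933911 218.00108342361864 [477.6  -9.6   1. ] 923.0
side cake [315 195  12  12 112] [320.5 200.8] [482.7  51.9  13. ]
to go world [ -5.  -61.5 -12. ] 61.7
```

View pics/s8.png

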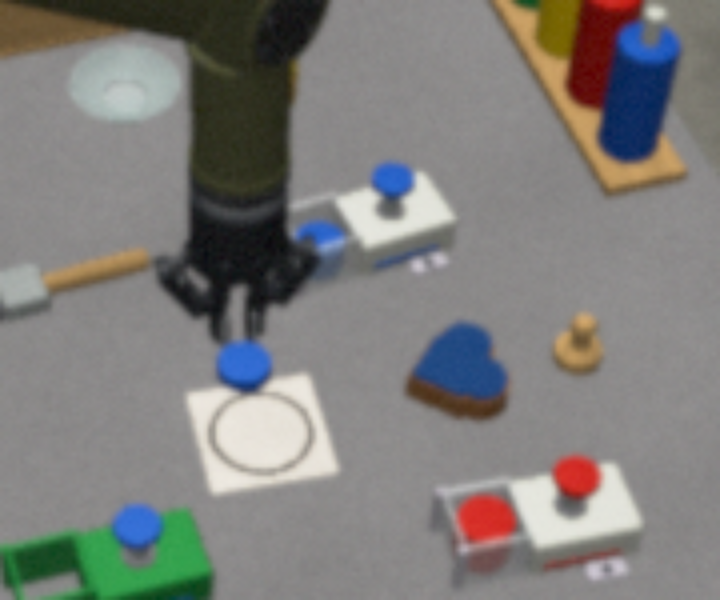

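The cake is at crop (245,365), flat and cradled, now entering the card. There are 61 mm left.

carry_out(moves=[[[-6,0,0],0,19],[[-16,0,0],0,19],[[-27,1,0],0,19],[[-38,1,0],0,19],[[-48,1,0],0,19],[[-55,1,0],0,19],[[-59,1,0],0,19],[[-60,1,0],0,19]])

```text
time_s: 9.3
ee_pos: [481.3, 23.5, 6.2]
eef_rot: [[0.106, 0.994, 0.003], [0.994, -0.106, -0.001], [-0.001, 0.003, -1.0]]
wrist_force: [-0.5, 0.3, -0.1]
gripper_width: 16.1
```

```bash
python3 m.py 9 480.5 21 6 84;python3 sd.py 9
```

```text
top [245 108  14  14 158] [251.5 114.4] [664.9 163.5  14. ]
top [324 112  11  16  87] [330.  118.2] [660.6 -36.   14. ]
top [247 138  18  16 225] [255.4 146.1] [581.7 149.8  14. ]
wrist [ 487    0   53   48 2127] [514.1  21.6] [array([594.8, 141.4,  14. ]), array([573.2, 133.5,  42. ])]
wrist [ 522  227   86  101 4680] [568.5 279.8] [array([658. , -19.3,  14. ]), array([623.3,   5.9,  42. ])]
wrist [ 290  273   50   70 2554] [314.6 310.2] [array([479.2,  -4.6,  14. ]), array([481.4,  17.6,  42. ])]
t 9.45 pos [481.4  24.9   6.3] yaw 84.0 tilt [ 0.003 -0.    -1.   ] F [-0.1  0.1  0.4] w 16.3 dq 0.008
shift [-4.  -0.5  0.3] turn -0.0
ring/card px 324.8483206933911 218.00108342361864 [477.6  -9.6   1. ] 923.0
side cake [319 209  12  12 113] [324.6 215. ] [477.4  -6.8  13. ]
to go world [  0.2  -2.8 -12. ] 2.8
```

View pics/s9.png

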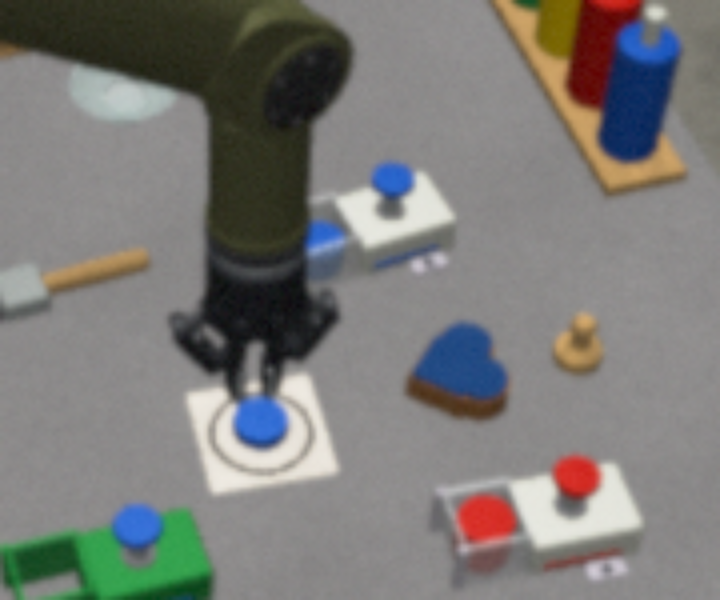

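The cake is inside the ring, about 3 mm short of centre. I'll give it a small nudge, then back off.

carry_out(moves=[[[-2,0,0],0,19],[[-3,0,0],0,19],[[-3,0,0],0,19],[[-3,0,0],0,19],[[3,0,0],0,19],[[12,0,0],0,19],[[22,0,-5],0,19],[[28,0,-20],0,19]])

```text
time_s: 10.12
ee_pos: [482.7, 54.9, 25.3]
eef_rot: [[0.103, 0.995, -0.001], [0.995, -0.103, 0.001], [0.001, -0.001, -1.0]]
wrist_force: [-0.5, 0.0, -0.0]
gripper_width: 16.1
```

carry_out(moves=[[[0,0,-30],0,19],[[20,0,-65],0,19],[[55,0,-100],0,19],[[90,0,-125],0,19],[[125,0,-135],0,19],[[155,0,-135],0,19],[[160,0,-135],0,19],[[160,0,-135],0,19]])

```text
time_s: 10.78
ee_pos: [498.1, 218.6, 161.2]
eef_rot: [[0.096, 0.995, -0.0], [0.995, -0.096, 0.003], [0.003, -0.001, -1.0]]
wrist_force: [-0.6, -0.2, -1.2]
gripper_width: 16.8
```

```bash
python3 m.py 10 481 21 6 84;python3 sd.py 10; python3 - <<'E'
from h import *
f=load('top10'); cv2.imwrite('pics/c10.png',cv2.resize(f['frame'][90:240,180:400,::-1],None,fx=3.6,fy=3.6))
a=cv2.imread('pics/top0.png').astype(int); b=cv2.imread('pics/top10.png').astype(int)
print(f['depth'][188:194,317:322].mean())
E
```

```text
top [245 108  14  14 158] [251.5 114.4] [664.9 163.5  14. ]
top [305 111  30  28 545] [319.4 122.6] [647.9  -9.3  14. ]
top [247 138  18  16 222] [255.4 146. ] [581.9 149.8  14. ]
top [310 181  16  17 223] [317.4 189.1] [476.2  -7.6  14. ]
wrist [ 588  161   52   60 2132] [615.7 187.2] [array([935.2, 173. ,  14. ]), array([893.8, 184.6,  42. ])]
wrist [380 232  40  32 955] [399.9 247.4] [array([583.3, 135.6,  14. ]), array([576. , 150.7,  42. ])]
wrist [460 234  34  35 909] [476.4 250.8] [array([678.8, 117. ,  14. ]), array([662.3, 134. ,  42. ])]
wrist [ 577  251   63  149 4488] [618.4 352. ] [array([1196.2, -266.1,   14. ]), array([1129.6, -212.1,   42. ])]
wrist [302 336  30  14 314] [316.2 342.7] [array([480.5,   8.8,  14. ]), array([483.1,  36.2,  42. ])]
t 10.93 pos [498.9 212.7 159.8] yaw 84.1 tilt [-0.002 -0.    -1.   ] F [-0.2  0.5 -0.8] w 16.3 dq 0.018
shift [-192.5    2.4  153.9] turn 0.1
ring/card px 324.8483206933911 218.00108342361864 [477.6  -9.6   1. ] 923.0
side cake [335 166  10   6  42] [339.1 168. ] [586.7 170.5  13. ]
side cake [319 211  12  11 102] [324.8 215.7] [477.1  -9.6  13. ]
to go world [  0.5   0.  -12. ] 0.5
959.56134
```

View pics/c10.png

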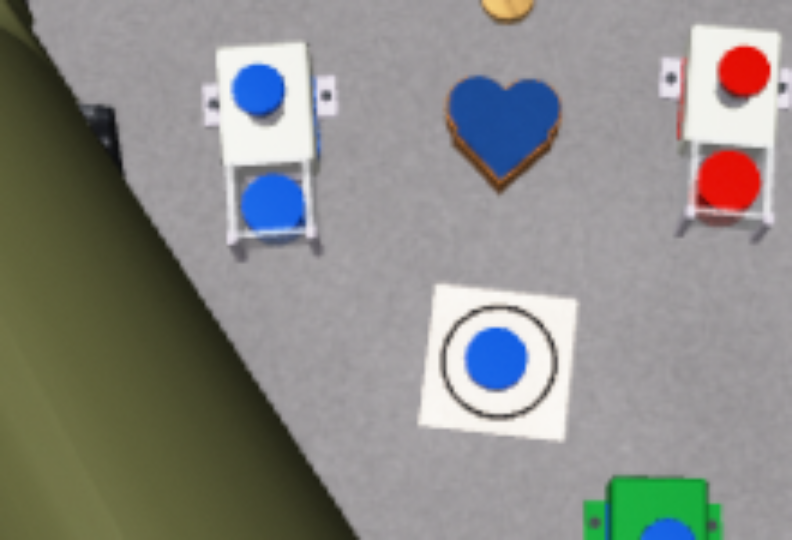

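View pics/side10.png

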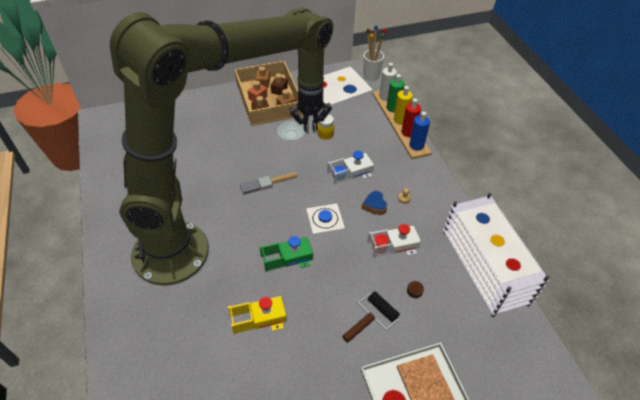

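The cake lies inside the ring, centred to within about 2 mm in both cameras. The plungers are up, nothing else has moved, and the arm is clear. I'll hand in.

```bash
python3 -c "
from station import env; print(env.sign_off())"
```

```text
the job is handed in; nothing more can be done
None
```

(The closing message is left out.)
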